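# Load the dosing slide under the stick feeder's hopper

### The arm

A 6-joint arm with a two-finger parallel gripper is mounted at the origin on the work surface. World frame = base frame: x ahead of the robot, y to its left, z up, the work surface at z = 0. Lengths are in m, angles in rad, forces in N, time in s.
With the tool pointing down it reaches from about 0.35 to 0.85 m from the base axis. Payload 8.1 kg.
Tool frame: the origin (TCP) lies on the mounting face of the last link; the fingertips stand 186 mm ahead of it and the grasp point (between the pads) lies 167 mm ahead of it (bot.grip_point_offset is the distance from the TCP to the grasp point, in m); x points along the fingers, y is the direction in which the jaws open and shut, and the axes are right-handed (so a half turn about x gives the same grasp; the last joint's range is limited). The gripper opens to 93 mm and grips with 3 to 60 N. Pads are 15 mm wide; open, the fingers measure 128 mm over their backs; the gripper's body (75 mm by 188 mm) begins 65 mm behind the grasp point.
Start: joints at [-1.392, 0.13, 1.488, -0, 1.523, -0.085], TCP at [0.156, -0.579, 0.405] pointing down, gripper open.
Joint ranges: [-2.96, 2.96], [-0.89, 2.26], [0.02, 2.5], [-1.34, 4.48], [0, 2.73], [-2.66, 2.66]. Speed limits (rad/s): [2.39, 2.39, 2.79, 3.14, 3.14, 3.14].

### API

Orientations are given as a rotation vector (axis times angle).
In Python, from bench import bot, release, close_gripper, kinematics, grab_frame, get_calibration, job gives the robot as it stands. The module is installed in compiled form; this text tells all that it offers. Calls block until the motion is done:
- bot.reach(position, orientation): joint-space move of the TCP to a pose.
- bot.move_linear(position, ori=None, vel=0.15): straight line of the TCP; ori=None keeps the orientation; vel is the mean speed in m/s.
- bot.move_joints(angles): joint-space move.
- release() and close_gripper(effort=None): open the fingers fully, or close them until they stop; effort is the grip in N (None keeps the last).
- bot.dwell(seconds).
- kinematics.solve_ik(position, orientation): joint angles nearest the present ones, or None.
- bot.sense(): the state.
- grab_frame(name): name is "scene" or "side" or "wrist"; returns the picture (420x560x3 uint8, blue, green, red); there is no depth.
- get_calibration(name): a dict with "mtx" (3x3 intrinsics, pixels), "k1" (the pictures are not rectified: a ray, as slopes to the right and down, at radius r is drawn at 1 + k1 r^2 times it, then the intrinsics apply), "R" (3x3) and "t" (3): a world point X has camera coordinates R X + t. Camera axes: x right, y down, z forward; pixel columns grow to the right and rows downward; lengths in m; the calibration is good to about 2 mm. A picture is of the moment at which its call begins: read the wrist's pose just before it. get_calibration takes no time and is no camera call; for the wrist camera it gives the pose at the moment of the call.
A pose or a line that the arm cannot do raises bot.IKError and nothing moves.
- job.finish_job(): hands the job in, once; it reports no verdict.
The state is a dict: "time": time; "q": joint angles; "dq": joint speeds; "effort": joint torques, N m; "tool_pos": TCP position; "orientation": TCP orientation; "wrist_force": force on the tool from outside, world axes, zero at the start; "ft_torque": the same for the moment, N m; "grip_width": opening from 0.0 (shut) to 1.0 (fully open).
Only numpy, scipy, OpenCV 4.12 (cv2) and the standard library are available. Lean on these libraries where they do the work, as an engineer would, in place of code of your own. Each camera call takes 0.05 s, during which the arm holds its last target.

### The job

Take the longer of the two aluminium dosing slides by its body, not by its post (the post is for sliding, never for lifting), set it flat on the feeder's narrow raised track in front of the hood, post end away from the hood, and let go. Then take it again by its upright post and slide it straight in under the hood until you feel it meet the hidden friction plunger, and press that in about half-way (some 8 mm), never to its bottom. Leave it there lying flat, and do not disturb the short slide, the wrench or the jar.

Things in the scene. Friction and masses are not known exactly. Their poses are not given: they have to be found in the camera images.
- slide_center (a point): Centre (half-way up) of the long dosing slide: a flat aluminium bar 160 long (x) x 56 wide (y) x 22 mm high (z), about 0.6 kg, with a dark round post on top near one end. Its x axis runs from the post end to the nose; the post's axis is 66 mm from the centre towards -x, on the centre line. Balance point about 7 mm from the centre towards the post. Starts flat on the table.
- slide: The same long slide, with its post; origin at the centre of its underside, axes as for slide_center.
- slide_post: The post of the long slide: round, 24 mm diameter, 45 mm high, origin at its foot on the slide's top face; it is fixed to the slide. It must not be touched by the fingers while the slide is lifted clear of the track.
- post_mid (a point): Point on the axis of that post, half-way up (22.5 mm above the slide's top face).
- feeder: Stick feeder, fixed: a white pedestal with a steel hood plate and a dark blue hopper over its far part (hopper 186 mm wide, 246 mm high, from x = 112 to 261 mm). Origin at table height below the middle of the hood's mouth; x points into the hood (the sliding direction), z up. The pedestal, 120 mm wide and 45 mm high, runs from x = -30 to 260 mm.
- track (a point): Mid-length of the track's top face, 45 mm above the table, axes as the feeder's. The track is a raised level strip 44 mm wide (narrower than the slide) and 185 mm long, ending at the mouth; both its sides are open to the table except for the last 30 mm, where two upright guides 27 mm high funnel from 87 mm apart to 61 mm. It is slick: the slide moves on it with 2 to 5 N.
- mouth (a point): Middle of the hood's mouth at track height (45 mm above the table), axes as the feeder's. From here the hood goes 165 mm in: a straight channel 61 mm wide, roof 27 mm and flat upper face 35 mm above the track, 110 mm wide outside. The slide's post does not pass under the hood.
- plunger (a joint): How far the friction plunger under the hood is pressed in, in m: 0 = fully out, 0.016 = bottomed. It points at the slide's nose in the middle of the channel; it gives way at about 9 N, has no spring and stays where it is pushed. Its tip, unpressed, is somewhere between 72 and 108 mm inside the mouth, out of sight; where is not told.
- short_center (a point): Centre (half-way up) of the other, short slide: the same bar and post but 112 mm long. A bystander.
- wrench: Steel wrench about 170 mm long lying on the table. A bystander.
- oil_jar: Amber glass jar with black cap, 64 mm diameter, 110 mm high, origin under its foot. A bystander.

How it is judged:
By the outcome, as a careful person would: the job done as asked, in the order asked, and still so for the second after the job is handed in, with the robot touching nothing.
It also fails if it takes over 69 s, if anything falls off the work surface, if the arm or the gripper's body presses on something with over 40 N, if the wrist force passes 120 N, or if a joint passes its speed limit or range.

## Working session

There is one attempt and no reset: what is moved stays moved. The work goes in short steps, each a Python script; the robot and the scene stay as the last script left them, time stands still between calls to the robot, and variables do not carry over. Pictures are saved under pics/ and viewed, and the job is handed in when it is done.

```bash
mkdir -p pics; ls; python3 - <<'E'
from bench import bot, grab_frame, get_calibration
import cv2
for n in("scene","side","wrist"):
    c=get_calibration(n); cv2.imwrite(f"pics/a_{n}.png",grab_frame(n)); print(n,c)
s=bot.sense();print(s)
E
```

```text
pics
scene {'mtx': array([[408.85653525,   0.        , 279.98730404],
       [  0.        , 408.85653525, 211.92364423],
       [  0.        ,   0.        ,   1.        ]]), 'k1': -0.056350114340638253, 'R': array([[ 0.68865549,  0.72507712, -0.004097  ],
       [ 0.47331527, -0.45380609, -0.75500509],
       [-0.54929616,  0.51799922, -0.65570613]]), 't': array([-0.31088527, -0.24679422,  1.2588284 ])}
side {'mtx': array([[386.80974326,   0.        , 287.78375333],
       [  0.        , 386.80974326, 210.90039237],
       [  0.        ,   0.        ,   1.        ]]), 'k1': -0.013283986151180717, 'R': array([[ 0.95985999, -0.27966982,  0.02129792],
       [-0.14557481, -0.56165457, -0.81446431],
       [ 0.23974316,  0.77867126, -0.57982263]]), 't': array([-0.54742503,  0.11226578,  0.92404109])}
wrist {'mtx': array([[309.67757911,   0.        , 273.61982236],
       [  0.        , 309.67757911, 207.17056906],
       [  0.        ,   0.        ,   1.        ]]), 'k1': 0.02363893603982651, 'R': array([[ 0.26079623, -0.96539296, -0.0013237 ],
       [-0.92110052, -0.24924093,  0.29908658],
       [-0.289066  , -0.07678139, -0.95422506]]), 't': array([-0.59794456, -0.03502502,  0.39128176])}
{'time': 0.15, 'q': array([-1.39236907e+00,  1.31007195e-01,  1.48901049e+00,  1.60850886e-05,
        1.52300745e+00, -8.54171757e-02]), 'dq': array([ 0.00054489, -0.00355226, -0.00502072, -0.00033666, -0.00092864,
       -0.0003216 ]), 'effort': array([-3.31627898e-04, -5.60474610e+01, -4.92334950e+01,  7.67280953e-02,
        3.05657519e-02, -5.86084866e-05]), 'tool_pos': array([ 0.15646078, -0.57906564,  0.40392682]), 'orientation': array([ 2.08113696,  0.27766114, -2.08124308]), 'wrist_force': array([-0.39815069, -0.49988425, -0.49619266]), 'ft_torque': array([0.04934957, 0.02010399, 0.00440834]), 'grip_width': 0.9992803025572417}
```

View pics/a_scene.png

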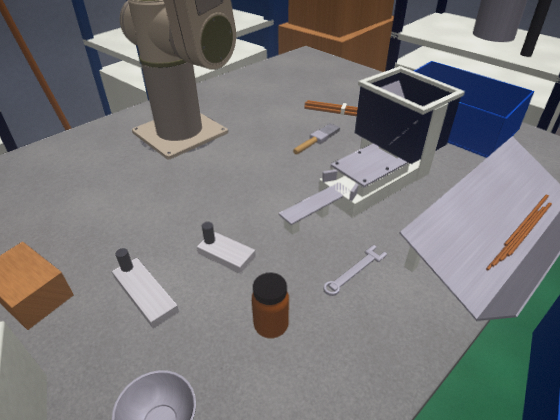

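View pics/a_side.png

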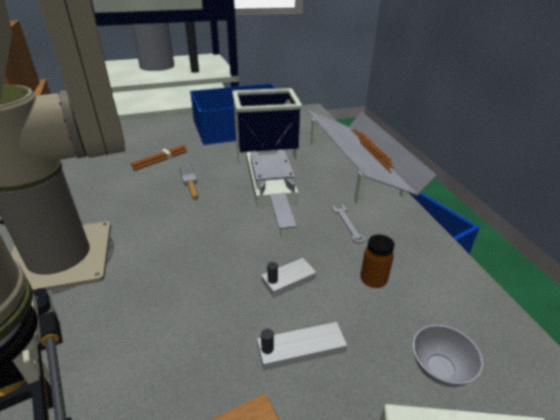

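View pics/a_wrist.png

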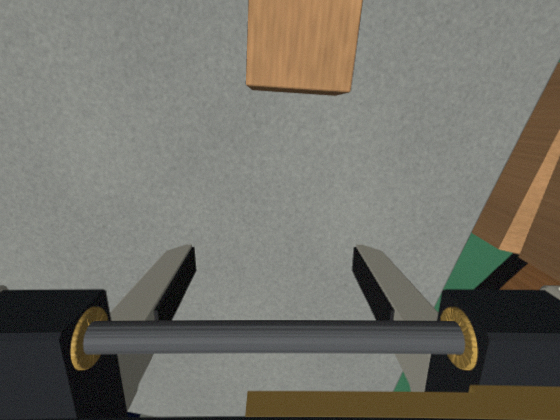

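The scene view shows the long slide at about (145,288) with its post at (124,260). The short slide is at (226,249), the jar at (270,305), the wrench at (355,270), and the track strip runs from (285,215) to (345,190). The side view agrees: long slide (302,343), post (267,341), track tip (287,225). The wrist view shows only the block.

```bash
cat > h.py <<'E'
import numpy as np, cv2
from bench import bot, release, close_gripper, kinematics, grab_frame, get_calibration, job
from scipy.spatial.transform import Rotation as Rot
def ray(c,px):
    p=np.atleast_2d(np.array(px,float)); K=c["mtx"]
    d=np.c_[(p[:,0]-K[0,2])/K[0,0],(p[:,1]-K[1,2])/K[1,1]]
    u=d.copy()
    for _ in range(20): u=d/(1+c["k1"]*(u**2).sum(1,keepdims=True))
    v=np.c_[u,np.ones(len(u))]@c["R"]          # R^T v
    return -c["R"].T@c["t"], v
def onplane(c,px,z):
    o,v=ray(c,px); return o+v*((z-o[2])/v[:,2])[:,None]
def proj(c,X):
    Y=np.atleast_2d(X)@c["R"].T+c["t"]; u=Y[:,:2]/Y[:,2:]
    u=u*(1+c["k1"]*(u**2).sum(1,keepdims=True)); K=c["mtx"]
    return u*[K[0,0],K[1,1]]+K[:2,2]
def tri(c1,p1,c2,p2):
    o1,v1=ray(c1,p1);o2,v2=ray(c2,p2);A=np.c_[v1[0],-v2[0]]
    s=np.linalg.lstsq(A,o2-o1,rcond=None)[0]
    a=o1+s[0]*v1[0];b=o2+s[1]*v2[0];return (a+b)/2,np.linalg.norm(a-b)
def ori(yaw):
    # tool x down; tool y (jaw) at world angle yaw
    x=np.array([0,0,-1.]);y=np.array([np.cos(yaw),np.sin(yaw),0]);z=np.cross(x,y)
    return Rot.from_matrix(np.c_[x,y,z]).as_rotvec()
E
python3 - <<'E'
from h import *
np.set_printoptions(precision=4,suppress=True)
cs={n:get_calibration(n) for n in("scene","side","wrist")}
im={n:cv2.imread(f"pics/a_{n}.png") for n in cs}
for n,seed in(("scene",(145,290)),("side",(302,343)),("scene",(226,249)),("side",(290,276))):
    g=im[n]; m=(cv2.cvtColor(g,cv2.COLOR_BGR2GRAY)>165).astype(np.uint8)
    k,lab,st,ce=cv2.connectedComponentsWithStats(m)
    i=lab[seed[1],seed[0]]; 
    if i==0: print(n,'none',g[seed[1],seed[0]]);continue
    cn=max(cv2.findContours((lab==i).astype(np.uint8),0,1)[0],key=cv2.contourArea)
    W=onplane(cs[n],cn[:,0],0.022)[:,:2]
    r=cv2.minAreaRect((W*1000).astype(np.float32)); print(n,seed,st[i],r)
print("track tip scene",onplane(cs["scene"],[[280,215],[292,221],[337,186],[347,192]],.045))
print("track tip side",onplane(cs["side"],[[279,227],[295,224],[272,192],[285,192]],.045))
print("jar",tri(cs["scene"],(269,287),cs["side"],(380,243)))
print("post", tri(cs["scene"],(123,253),cs["side"],(267,334)))
print("camera in tool", )
T=Rot.from_rotvec(bot.sense()["orientation"]).as_matrix(); c=cs["wrist"]; print(T.T@(-c["R"].T@c["t"]-bot.sense()["tool_pos"]), T.T@c["R"].T)
for n in("scene","side"):
    x0,y0,w,h=((80,150,340,180) if n=="scene" else (220,80,200,300))
    cv2.imwrite(f"pics/b_{n}.png",cv2.resize(im[n][y0:y0+h,x0:x0+w],None,fx=2.3 if n=="scene" else 2,fy=2.3 if n=="scene" else 2,interpolation=2))
E
```

```text
scene (145, 290) [ 112  258   65   64 1777] ((483.36761474609375, -392.0240783691406), (55.36073684692383, 159.49456787109375), 88.60896301269531)
side (302, 343) [ 262  323   84   40 1788] ((482.789306640625, -391.0513000488281), (53.71294021606445, 157.0681610107422), 88.39654541015625)
scene (226, 249) [197 232  58  35 913] ((510.5194091796875, -213.04052734375), (110.3890609741211, 55.51995086669922), 15.548091888427734)
side (290, 276) [270 259  44  31 613] ((509.5277099609375, -212.86148071289062), (108.68134307861328, 51.59150695800781), 15.855835914611816)
track tip scene [[ 0.5332 -0.0774  0.045 ]
 [ 0.5653 -0.0722  0.045 ]
 [ 0.5515  0.0929  0.045 ]
 [ 0.5828  0.0921  0.045 ]]
track tip side [[ 0.5251 -0.0731  0.045 ]
 [ 0.5675 -0.0715  0.045 ]
 [ 0.5483  0.088   0.045 ]
 [ 0.5841  0.0789  0.045 ]]
jar (array([ 0.6993, -0.2591,  0.1055]), np.float64(0.0028625016189876866))
post (array([ 0.4175, -0.3881,  0.0625]), np.float64(0.00018946587968027946))
camera in tool
[ 0.0208 -0.0013 -0.0836] [[-0.0003 -0.2992  0.9542]
 [ 1.     -0.0001  0.0003]
 [-0.      0.9542  0.2992]]
```

The long slide is at about (0.483, -0.391) with its x axis near -1.5°. Its size measures 159x55 mm against 160x56 given, and the post ray-crossing agrees. Next I'll look at the feeder and the slide with the wrist camera.

```bash
python3 - <<'E'
from h import *
import pickle
np.set_printoptions(precision=4,suppress=True)
c=get_calibration("scene")
print("block",onplane(c,[[0,277],[22,246],[70,292]],.06))
def look(p,yaw,name):
    bot.reach(p,ori(yaw)); bot.dwell(.3)
    w=get_calibration("wrist"); g=grab_frame("wrist"); cv2.imwrite(f"pics/{name}.png",g); pickle.dump(w,open(f"pics/{name}.pkl","wb"))
    s=bot.sense(); print(s["time"],s["tool_pos"],s["q"])
look([.56,-.11,.42],-.10,"c_feed")
look([.42,-.39,.36],-1.597,"c_slide")
E
```

```text
block [[ 0.3099 -0.5893  0.06  ]
 [ 0.2541 -0.5302  0.06  ]
 [ 0.4367 -0.5038  0.06  ]]
2.7167 [ 0.5599 -0.1103  0.42  ] [-0.2844  0.0454  1.5506 -0.      1.5457 -0.1838]
4.275 [ 0.4205 -0.3895  0.3602] [-0.8367  0.0827  1.6211  0.      1.4376  0.759 ]
```

View pics/c_feed.png

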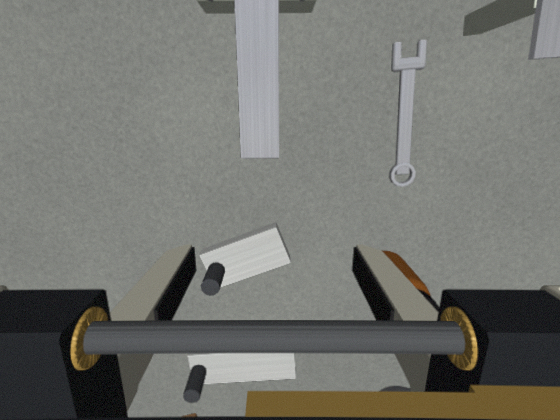

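View pics/c_slide.png

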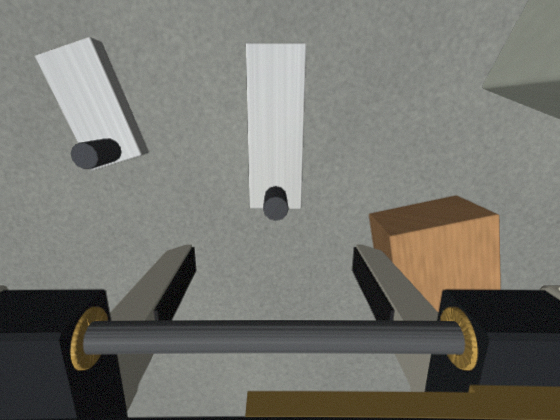

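The wrist feeder view shows the track with its tip at (260,158) and the wrench at (405,110) to its right. The wrist slide view shows the slide with corners near (247,43), (305,43), (301,208) and (250,208), and the post top at (275,208). The orange block is at lower right.

```bash
python3 - <<'E'
from h import *
import pickle
np.set_printoptions(precision=4,suppress=True)
# slide
w=pickle.load(open("pics/c_slide.pkl","rb")); g=cv2.imread("pics/c_slide.png")
m=(cv2.cvtColor(g,cv2.COLOR_BGR2GRAY)>165).astype(np.uint8)
k,lab,st,ce=cv2.connectedComponentsWithStats(m); i=lab[100,275]
cn=max(cv2.findContours((lab==i).astype(np.uint8),0,1)[0],key=cv2.contourArea)
W=onplane(w,cn[:,0],.022)[:,:2]; print(st[i],cv2.minAreaRect((W*1000).astype(np.float32)))
print("post top", onplane(w,[[275,208]],.067))
# track
w=pickle.load(open("pics/c_feed.pkl","rb")); g=cv2.imread("pics/c_feed.png").astype(float)
gr=cv2.cvtColor(g.astype(np.uint8),cv2.COLOR_BGR2GRAY).astype(float)
L=[];R=[]
for r in range(20,150,3):
    row=cv2.blur(gr[r:r+1],(3,1))[0]; d=np.diff(row)
    a=215+np.argmax(d[215:250]); b=265+np.argmin(d[265:295]); L.append((a+1,r)); R.append((b+1,r))
def fit(P):
    p=onplane(w,P,.045)[:,:2]; vx,vy,x,y=cv2.fitLine(p.astype(np.float32),cv2.DIST_HUBER,0,.01,.01).ravel(); 
    if vy<0: vx,vy=-vx,-vy
    return np.array([x,y]),np.array([vx,vy]),p
l=fit(L);r=fit(R)
ang=[np.degrees(np.arctan2(q[1][1],q[1][0])) for q in(l,r)]
n=np.array([-l[1][1],l[1][0]]); print("angles",ang,"width",(l[0]-r[0])@n)
col=cv2.blur(gr[:,250:270],(20,1))[:,10]; e=140+np.argmin(np.diff(col[140:175]))+1
tip=onplane(w,[[259,e]],.045)[0]; print("tip",e,tip, "bright",gr[100,258],gr[155,258])
for y in(-.06,0,.06): print([q[0]+q[1]*(y-q[0][1])/q[1][1] for q in (l,r)])
E
```

```text
[ 246   43   60  166 8589] ((482.6800842285156, -391.27655029296875), (54.79899978637695, 158.4305419921875), 88.47156524658203)
post top [[ 0.4177 -0.3896  0.067 ]]
angles [np.float32(84.54006), np.float32(84.29878)] width 0.04293736
tip 158 [ 0.546  -0.0763  0.045 ] bright 172.0 168.0
[array([ 0.5272, -0.06  ], dtype=float32), array([ 0.57, -0.06], dtype=float32)]
[array([0.5329, 0.    ], dtype=float32), array([0.576, 0.   ], dtype=float32)]
[array([0.5387, 0.06  ], dtype=float32), array([0.582, 0.06 ], dtype=float32)]
```

The measurements agree: slide centre (0.4828, -0.3914) at -1.53°, and track axis at 84.4°, width 43 mm (44 given), tip at about (0.547, -0.076). I'll pick the slide by its body at the balance point.

```bash
python3 - <<'E'
from h import *
np.set_printoptions(precision=4,suppress=True)
a=np.radians(-1.53);u=np.array([np.cos(a),np.sin(a)]);p=np.array([.4828,-.3914])-.007*u
o=ori(a-np.pi/2);G=bot.grip_point_offset;print(G)
bot.reach([*p,G+.12],o)
bot.move_linear([*p,G+.0225],vel=.1)
s0=bot.sense();print(s0["time"],s0["tool_pos"],s0["wrist_force"])
close_gripper(40);bot.dwell(.2);s=bot.sense();print(s["time"],s["grip_width"]*93,s["wrist_force"])
bot.move_linear([*p,G+.0625],vel=.08);bot.dwell(.2)
s=bot.sense();print(s["time"],s["grip_width"]*93,s["wrist_force"]-s0["wrist_force"],s["ft_torque"]-s0["ft_torque"],s["tool_pos"])
for n in("side","wrist","scene"): cv2.imwrite(f"pics/d_{n}.png",grab_frame(n))
E
```

```text
0.1673
5.8583 [ 0.4762 -0.3916  0.1907] [ 0.2047 -0.5247  0.22  ]
6.7333 55.62685163842761 [ 0.0055 -1.7702 -0.7409]
7.5833 55.633859975578595 [-0.7007  1.3202 -6.3001] [ 0.0371  0.0307 -0.0602] [ 0.4755 -0.3909  0.229 ]
```

View pics/d_side.png

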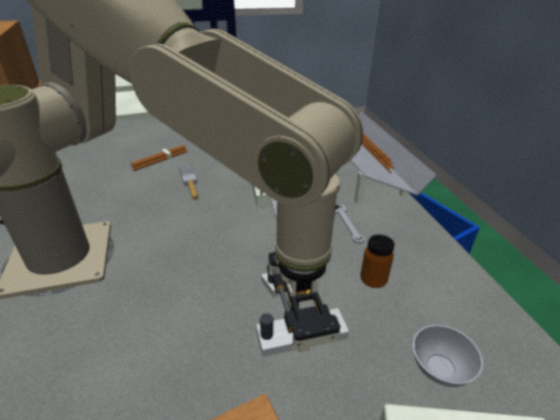

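View pics/d_wrist.png

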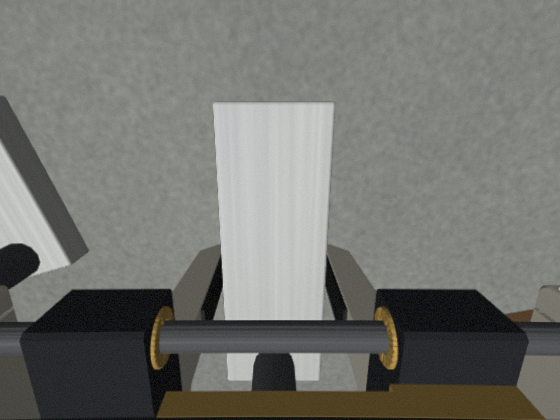

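The slide is held level by the body, with lift force 6.3 N (0.64 kg) and near-zero moments. In the wrist view it is centred, nose edge at row 101, columns 215–333. I'll carry it to a hover over the track and look at the mouth.

```bash
python3 - <<'E'
from h import *
import pickle
np.set_printoptions(precision=4,suppress=True)
w=get_calibration("wrist");s=bot.sense()
print("nose",onplane(w,[[215,101],[274,101],[333,101]],s["tool_pos"][2]-.1907+.022)[:, :2]-s["tool_pos"][:2], "expect .087")
G=bot.grip_point_offset
t=np.radians(84.4);u=np.array([np.cos(t),np.sin(t)]);tip=np.array([.5471,-.0763])
c=tip+u*.085; p=c-.007*u     # slide centre at feeder x=-100
x,y,z=s["tool_pos"]
bot.move_linear([x,y,G+.16],vel=.2)
bot.reach([*p,G+.0225+.045+.10],ori(t-np.pi/2));bot.dwell(.3)
w=get_calibration("wrist");g=grab_frame("wrist");cv2.imwrite("pics/e_wrist.png",g);pickle.dump(w,open("pics/e_wrist.pkl","wb"))
for n in("side","scene"): cv2.imwrite(f"pics/e_{n}.png",grab_frame(n))
s=bot.sense();print(s["time"],s["tool_pos"],p,s["q"],s["wrist_force"])
E
```

```text
nose [[ 0.0876  0.0253]
 [ 0.0869 -0.0013]
 [ 0.0862 -0.0278]] expect .087
10.3083 [0.5547 0.001  0.3348] [0.5547 0.0013] [-0.0906  0.052   1.7004  0.      1.3892  0.0078] [ 0.2995 -0.4968 -5.2274]
```

View pics/e_wrist.png

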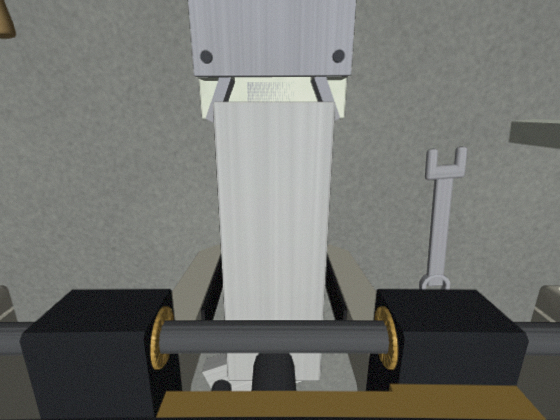

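View pics/e_scene.png

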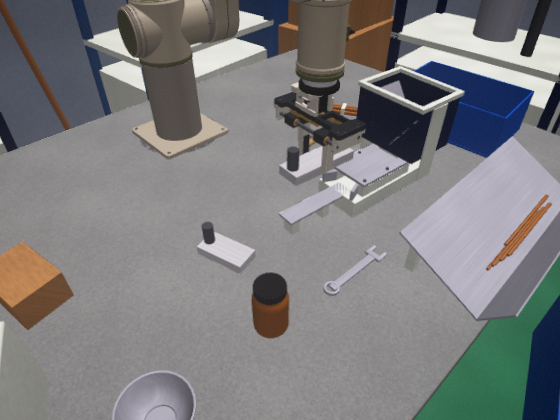

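The wrist view shows the hood's front edge at row ~76, between columns 193 and 353, with the funnel guides below it (posts at 222 and 325, row 80–115). The nose at row 101 points straight between them. I'll check the hood edge in world coordinates.

```bash
python3 - <<'E'
from h import *
import pickle
np.set_printoptions(precision=4,suppress=True)
w=pickle.load(open("pics/e_wrist.pkl","rb"));g=cv2.imread("pics/e_wrist.png")
gr=cv2.GaussianBlur(cv2.cvtColor(g,cv2.COLOR_BGR2GRAY),(3,3),0).astype(float)
F=[];L=[];R=[]
for x in range(205,345,5):
    d=np.diff(gr[62:90,x]); F.append((x,62+np.argmin(d)+1))
for r in range(5,68,4):
    d=np.diff(gr[r,175:215]); L.append((175+np.argmax(d)+1,r)); d=np.diff(gr[r,335:375]); R.append((335+np.argmin(d)+1,r))
def fit(P):
    p=onplane(w,P,.080)[:,:2];vx,vy,x,y=cv2.fitLine(p.astype(np.float32),cv2.DIST_HUBER,0,.01,.01).ravel();return np.array([x,y]),np.degrees(np.arctan2(vy,vx)),p
f,l,r=fit(F),fit(L),fit(R)
print("front",f[0],f[1]);print("left",l[0],l[1]);print("right",r[0],r[1])
print(F[::6],L[::5],R[::5])
t=np.radians(84.4);u=np.array([np.cos(t),np.sin(t)]);n=np.array([-u[1],u[0]]);tip=np.array([.5471,-.0763])
print("mouth along track (185):",(f[0]-tip)@u,"lat l/r (55):",(l[0]-tip)@n,(r[0]-tip)@n)
E
python3 - <<'E'
import cv2
g=cv2.imread("pics/e_wrist.png")[0:140,160:400];cv2.imwrite("pics/e_crop.png",cv2.resize(g,None,fx=3,fy=3,interpolation=2))
E
```

```text
front [0.5734 0.1072] -5.6890693
left [0.5128 0.1404] 84.857574
right [0.6203 0.1253] 84.106346
[(205, np.int64(76)), (235, np.int64(75)), (265, np.int64(75)), (295, np.int64(75)), (325, np.int64(75))] [(np.int64(189), 5), (np.int64(191), 25), (np.int64(192), 45), (np.int64(194), 65)] [(np.int64(356), 5), (np.int64(354), 25), (np.int64(353), 45), (np.int64(351), 65)]
mouth along track (185): 0.18516115775676395 lat l/r (55): 0.055301146638304696 -0.05315208010069821
```

View pics/e_crop.png

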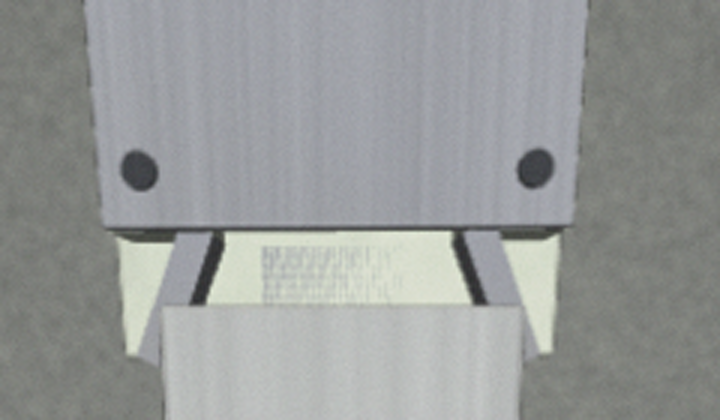

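The hood edge agrees with the track measurement: mouth at 185.2 mm along (185 given), width 108.5 mm (110 given), lateral offset about 1 mm. Now I'll lower the slide until the track carries the weight, then let go.

```bash
cat >> h.py <<'E'
T=np.radians(84.4);U=np.array([np.cos(T),np.sin(T)]);N=np.array([-U[1],U[0]])
O=np.array([.5471,-.0763])+U*.185+N*.0006
def F(x,y=0): return O+U*x+N*y
G=bot.grip_point_offset
E
python3 - <<'E'
from h import *
np.set_printoptions(precision=4,suppress=True)
p=F(-.107)
bot.move_linear([*p,.2425],vel=.12);bot.dwell(.15)
s=bot.sense();f0=s["wrist_force"];print(s["time"],s["tool_pos"],f0)
z=.2425
for k in range(24):
    z-=.0006;bot.move_linear([*p,z],vel=.02)
    s=bot.sense();d=s["wrist_force"]-f0
    if d[2]>4.5: break
print(s["time"],z,s["tool_pos"],d,s["ft_torque"])
bot.dwell(.2);print(bot.sense()["wrist_force"]-f0)
for n in("side","wrist"): cv2.imwrite(f"pics/f_{n}.png",grab_frame(n))
E
```

```text
11.375 [0.5547 0.0013 0.2438] [-0.353  -0.1862 -6.3339]
14.875 0.23410000000000014 [0.5544 0.0014 0.2349] [-3.0772  0.6165 10.2012] [-0.0071  0.6385  0.0108]
[-3.3625  1.5552 11.9686]
```

View pics/f_wrist.png

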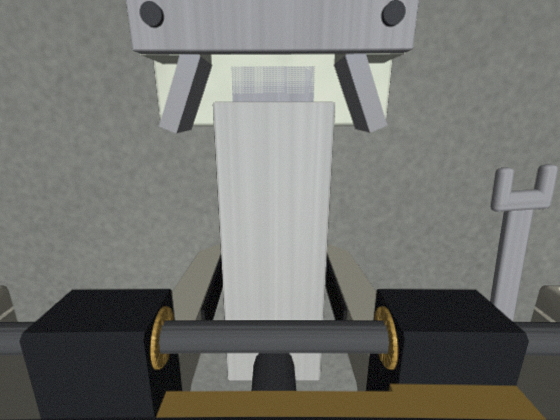

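The weight is on the track (tool z 0.2349, underside at about 0.044 against 0.045 given), with the nose centred between the guides. I'll let go, rise, and check.

```bash
python3 - <<'E'
from h import *
import pickle
np.set_printoptions(precision=4,suppress=True)
p=F(-.107)
bot.move_linear([*p,.2348],vel=.02)
release();bot.dwell(.2);s=bot.sense();print(s["time"],s["wrist_force"],s["grip_width"])
bot.move_linear([*p,.33],vel=.15)
bot.move_linear([*F(-.20),.36],vel=.2);bot.dwell(.3)
w=get_calibration("wrist");cv2.imwrite("pics/g_wrist.png",grab_frame("wrist"));pickle.dump(w,open("pics/g_wrist.pkl","wb"))
for n in("side","scene"): cv2.imwrite(f"pics/g_{n}.png",grab_frame(n))
print(bot.sense()["time"])
E
```

```text
16.4083 [ 0.2191 -0.1795 -0.4642] 0.9991315609245711
18.2833
```

View pics/g_wrist.png

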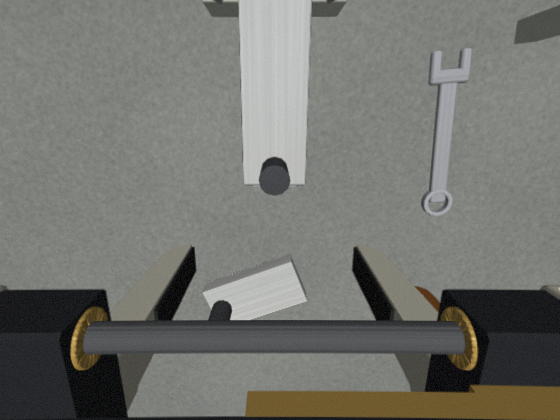

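View pics/g_scene.png

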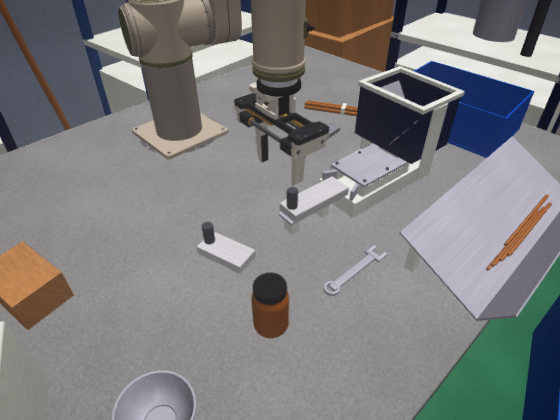

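The slide lies flat and squarely on the track, post top at (275,178) in the wrist view and near end at row 184. The scene view shows the short slide, wrench and jar unmoved. I'll measure the post, take it, and start sliding.

```bash
python3 - <<'E'
from h import *
import pickle
np.set_printoptions(precision=4,suppress=True)
w=pickle.load(open("pics/g_wrist.pkl","rb"))
def fr(P): d=P[:,:2]-O; return np.c_[d@U,d@N]
print("rear corners -180,+-28",fr(onplane(w,[[244,184],[305,184]],.067)),"upper",fr(onplane(w,[[239,10],[311,10]],.067)))
g=cv2.imread("pics/g_wrist.png");m=(cv2.cvtColor(g,cv2.COLOR_BGR2GRAY)<75).astype(np.uint8)
m[:, :250]=0;m[:,300:]=0;m[:150]=0;m[205:]=0
ys,xs=np.nonzero(m);print("dark",xs.min(),xs.max(),ys.min(),ys.max())
r=(xs.max()-xs.min()+1)/2;pt=[[(xs.max()+xs.min())/2,ys.max()+.5-r]];post=fr(onplane(w,pt,.112))[0];print(pt,"post",post)
px=post[0] if abs(post[0]+.166)<.006 else -.166
py=post[1] if abs(post[1])<.004 else 0
px=(px-.166)/2
print("use",px)
bot.move_linear([*F(px,0),.33],vel=.15)
bot.move_linear([*F(px,0),.2645],vel=.1)
bot.dwell(.2);f0=bot.sense()["wrist_force"]
close_gripper(50);bot.dwell(.2);s=bot.sense();print(s["time"],s["grip_width"]*93,s["tool_pos"],fr(s["tool_pos"][None]),f0,s["wrist_force"]-f0)
np.save("st.npy",np.r_[px,f0])
cv2.imwrite("pics/h_side.png",grab_frame("side"));cv2.imwrite("pics/h_wrist.png",grab_frame("wrist"))
E
```

```text
rear corners -180,+-28 [[-0.1776  0.0275]
 [-0.1775 -0.0273]] upper [[-0.0422  0.0274]
 [-0.0422 -0.0273]]
dark 260 289 157 194
[[np.float64(274.5), np.float64(179.5)]] post [-0.1636  0.0003]
use -0.16481829294066408
21.0417 23.251187167922247 [ 0.5485 -0.0562  0.2645] [[-0.1648 -0.    ]] [0.3788 0.4553 1.1926] [-0.3117 -1.3778 -1.1974]
```

View pics/h_wrist.png

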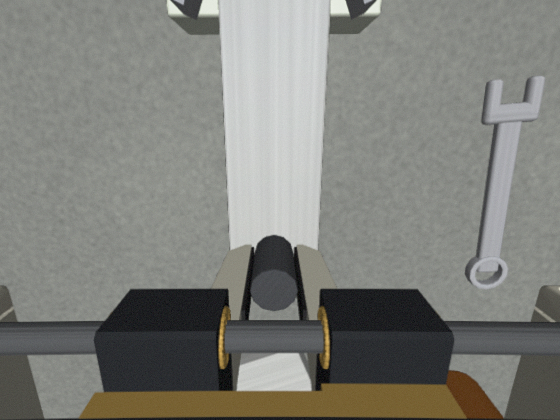

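The post is gripped (23.3 mm; 24 given), and the slide is straight in the view. I'll slide in, coarse first and then in fine steps.

```bash
python3 - <<'E'
from h import *
np.set_printoptions(precision=4,suppress=True)
st=np.load("st.npy");px,f0=st[0],st[1:]
def rd():
    s=bot.sense();f=s["wrist_force"]-f0;d=s["tool_pos"][:2]-O
    return s["time"],d@U,d@N,-(f[:2]@U),f[:2]@N,f[2],s["grip_width"]*93
for dx in(.015,.03,.045,.06,.075,.084):
    bot.move_linear([*F(px+dx),.2645],vel=.04);r=rd();print(dx,np.array(r))
    if r[3]>12: print("STOP");break
E
```

```text
0.015 [21.6667 -0.1491  0.     -1.1597  0.3189 -1.0127 23.3243]
0.03 [22.1917 -0.1343  0.     -0.9856  1.1378 -0.9112 23.1394]
0.045 [22.7167 -0.1192  0.     -2.0354  0.4327 -1.1055 23.1853]
0.06 [23.2417 -0.1043  0.     -1.2847  0.9056 -1.124  23.4642]
0.075 [23.7667 -0.0892  0.     -1.6269  0.0491 -0.8228 23.5049]
0.084 [24.1417 -0.0803  0.     -1.3951  0.6963 -1.1505 23.3596]
```

```bash
python3 - <<'E'
from h import *
for n in("side","wrist","scene"): cv2.imwrite(f"pics/i_{n}.png",grab_frame(n))
fs=np.array([bot.sense()["wrist_force"] for _ in range(1)]);print(fs)
E
```

```text
[[ 0.15837301  1.53047222 -0.05273432]]
```

View pics/i_scene.png

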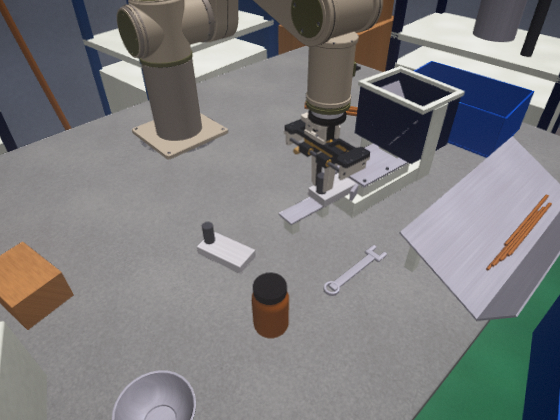

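View pics/i_wrist.png

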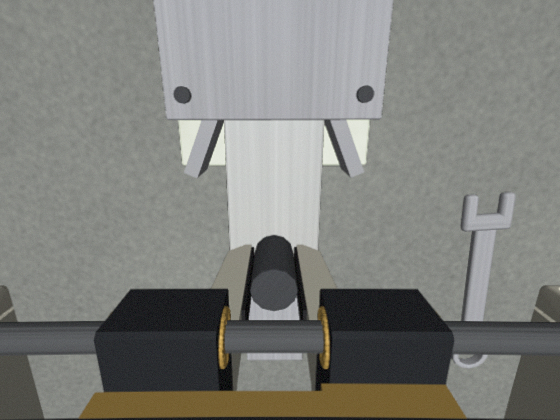

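The slide follows the post straight under the hood; the nose is near 66 mm in and there is no contact yet. I'll go on in 1 mm steps and watch the axial force.

```bash
cat > push.py <<'E'
from h import *
import sys
np.set_printoptions(precision=4,suppress=True)
st=np.load("st.npy");px,f0=st[0],st[1:]
def rd():
    s=bot.sense();f=s["wrist_force"]-f0;d=s["tool_pos"][:2]-O
    return np.array([s["time"],(d@U)*1e3,(d@N)*1e3,-(f[:2]@U),f[:2]@N,f[2]])
def push(a,b,step,lim,vel=.015):
    x=a
    while x<b-1e-9:
        x=min(x+step,b);bot.move_linear([*F(px+x),.2645],vel=vel);r=rd();print(round(x*1e3,2),r)
        if r[3]>lim: print("LIMIT");break
    return x
E
python3 - <<'E'
from push import *
push(.084,.100,.001,5)
E
```

```text
85.0 [ 24.5417 -80.0208   0.0215   1.4842   0.1946  -0.7658]
86.0 [ 24.7917 -78.9432  -0.033    3.0112  -0.2185  -1.4603]
87.0 [ 25.0417 -77.7739  -0.0162   1.9219   0.0746  -1.2515]
88.0 [ 25.2917 -76.6776   0.0005   1.0372  -0.027   -1.4414]
89.0 [ 25.5417 -75.7232   0.0069   1.5619  -0.0655  -1.1044]
90.0 [ 25.7917 -74.728    0.0111   1.2338   0.5384  -2.5677]
91.0 [ 26.0417 -73.7322  -0.0114   1.689    0.4172  -2.2125]
92.0 [ 26.2917 -72.7478   0.0057   2.0788  -0.3303  -2.3372]
93.0 [ 26.5417 -71.7278   0.0132   1.8723  -0.0006  -1.833 ]
94.0 [ 26.7917 -70.7512  -0.0122   0.3423   0.8611  -1.8973]
95.0 [ 27.0417 -69.7221   0.0018   1.3283   0.8251  -1.9526]
96.0 [ 27.2917 -68.7027   0.0027   2.0769  -0.2074  -1.2817]
97.0 [ 27.5417 -67.7255   0.0128   1.2492  -0.0177  -1.911 ]
98.0 [ 27.7917 -66.7098  -0.0004   1.3313   0.5767  -2.4573]
99.0 [ 28.0417 -65.7049   0.0053   1.6758   0.4788  -1.2715]
100.0 [ 28.2917 -64.7326   0.0036   1.0708   0.2322  -2.011 ]
```

```bash
python3 - <<'E'
from push import *
push(.100,.130,.001,5)
E
```

```text
101.0 [ 28.5417 -64.3789  -0.0493   5.4875   0.57    -1.0154]
LIMIT
```

```bash
python3 - <<'E'
from push import *
push(.101,.103,.0005,30)
E
```

```text
101.5 [ 28.7917 -64.2389  -0.0857   9.3129   0.3191  -0.9475]
102.0 [ 29.0417 -64.0362  -0.1182   9.6499   0.0792  -0.8378]
102.5 [ 29.2917 -63.6786  -0.1503   9.9814   0.06    -0.7622]
103.0 [ 29.5417 -63.226   -0.1798  10.4158   0.8648  -1.5365]
```

Contact is clear at tool x ≈ -64.4 mm: force rises from 1.5 N to a 9–10 N plateau, with the nose at about 82 mm, inside the 72–108 window. I'll press 8 mm further by measured position.

```bash
python3 - <<'E'
from push import *
x=.103
while True:
    x+=.0008;bot.move_linear([*F(px+x),.2645],vel=.012);r=rd();print(round(x*1e3,2),r)
    if r[1]>-60.6 or r[3]>17: break
w=get_calibration("wrist");cv2.imwrite("pics/j_wrist.png",grab_frame("wrist"))
bot.dwell(.1);print(rd())
E
```

```text
103.8 [ 29.7917 -62.4038  -0.1926  11.0318   0.5865  -0.8542]
104.6 [ 30.0417 -61.6259  -0.1857  12.2409  -0.1317  -0.8251]
105.4 [ 30.2917 -60.8096  -0.1911  10.6163   0.0506  -2.2487]
106.2 [ 30.5417 -60.0287  -0.1846  10.1864   0.3928  -1.1721]
[ 30.6917 -60.0119  -0.1855  11.2039  -0.2602  -1.2034]
```

View pics/j_wrist.png

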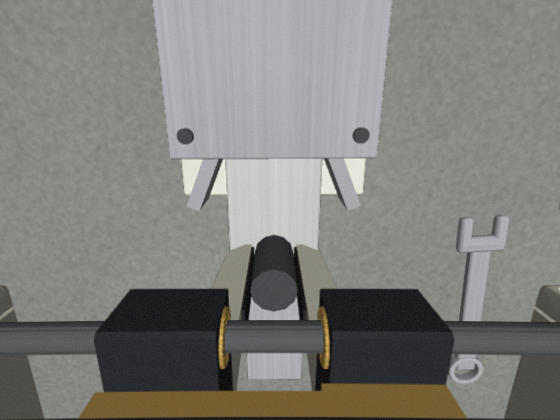

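The post sits at the same place in the jaws (rows 236–310) as before contact, so it hasn't slipped. I'll press the remaining ~3.8 mm.

```bash
python3 - <<'E'
from push import *
a=cv2.imread("pics/i_wrist.png",0)[225:320,245:305];b=cv2.imread("pics/j_wrist.png",0)[225:320,245:305]
print("shift px",cv2.phaseCorrelate(a[55:].astype(np.float32),b[55:].astype(np.float32)))
x=.1062
while True:
    x+=.0008;bot.move_linear([*F(px+x),.2645],vel=.012);r=rd();print(round(x*1e3,2),r)
    if r[1]>-56.6 or r[3]>17: break
cv2.imwrite("pics/k_wrist.png",grab_frame("wrist"))
c=cv2.imread("pics/k_wrist.png",0)[225:320,245:305]
print("shift px",cv2.phaseCorrelate(a[55:].astype(np.float32),c[55:].astype(np.float32)))
bot.dwell(.1);print(rd())
E
```

```text
shift px ((-0.02342946849622507, 0.18233068722886614), 1.0248679363727569)
107.0 [ 30.9417 -59.2247  -0.1894  10.9169  -0.9378  -0.8116]
107.8 [ 31.1917 -58.4142  -0.1786   9.6854  -0.4108  -2.1531]
108.6 [ 31.4417 -57.628   -0.196   10.3287   0.1724  -1.0223]
109.4 [ 31.6917 -56.8074  -0.1763  11.4488  -0.0975  -0.5853]
110.2 [ 31.9417 -56.0034  -0.1679   9.6915  -0.1715  -0.7721]
shift px ((0.05105899267926617, 0.1834481189660302), 1.0047917481263478)
[ 32.0917 -56.0103  -0.1871  10.9718  -1.2921  -0.1354]
```

8.3 mm pressed at a steady ~10 N, no bottoming. I'll unload the arm's elastic push without pulling the slide back, then let go and rise.

```bash
python3 - <<'E'
from push import *
x=.1102
for k in range(4):
    x-=.0003;bot.move_linear([*F(px+x),.2645],vel=.01);r=rd();print(round(x*1e3,2),r)
    if r[3]<3: break
release();bot.dwell(.3);print(rd(),bot.sense()["grip_width"])
x0=rd()[1]/1e3
bot.move_linear([*F(px+x),.34],vel=.12)
bot.move_linear([*F(px+x-.06),.40],vel=.2);bot.dwell(.3)
import pickle
pickle.dump(get_calibration("wrist"),open("pics/l.pkl","wb"))
for n in("wrist","side","scene"): cv2.imwrite(f"pics/l_{n}.png",grab_frame(n))
print(bot.sense()["time"])
E
```

```text
109.9 [ 32.3417 -56.1258  -0.157   10.1459  -0.4468  -1.1809]
109.6 [ 32.5917 -56.2344  -0.1563   7.541    0.4472  -2.6744]
109.3 [ 32.8417 -56.3157  -0.1133   7.3944   0.456   -1.8784]
109.0 [ 33.0917 -56.4212  -0.114    6.021   -0.7823  -0.9403]
[ 34.5833 -55.8167   0.0117   0.3715   0.8508  -0.9641] 0.9993947820267951
36.3917
```

View pics/l_wrist.png

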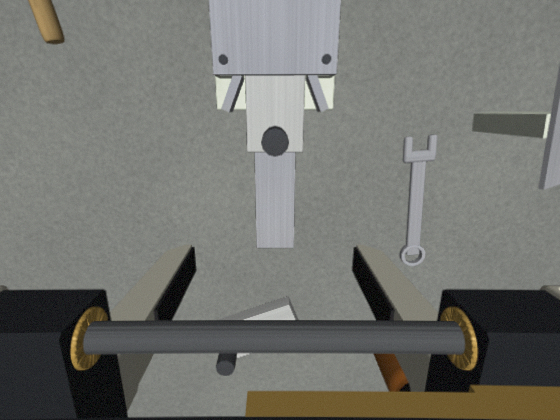

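View pics/l_scene.png

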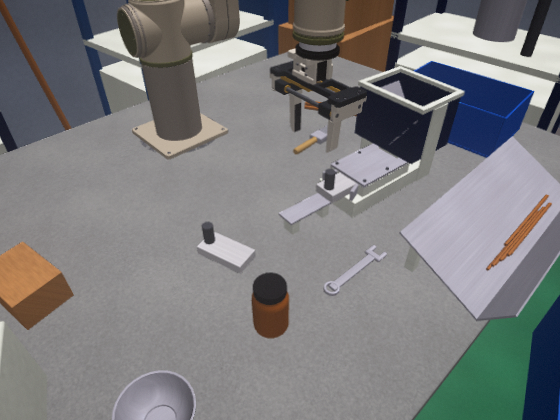

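View pics/l_side.png

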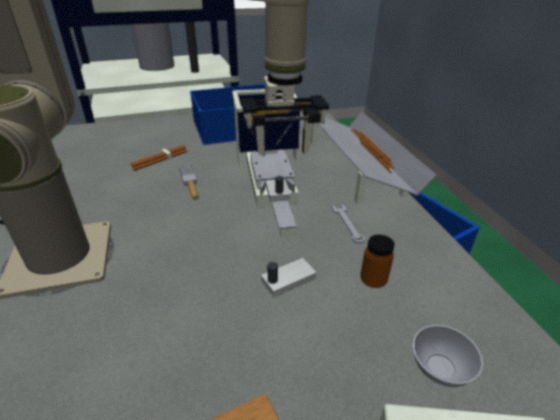

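The slide lies flat under the hood, post top at (275,141) and rear edge at row 152 in the wrist view. The arm is clear, and the bystanders look unchanged in both fixed views. A last numeric check, then I hand in.

```bash
python3 - <<'E'
from h import *
import pickle
np.set_printoptions(precision=4,suppress=True)
w=pickle.load(open("pics/l.pkl","rb"))
def fr(P): d=P[:,:2]-O; return np.c_[d@U,d@N]
print("rear",fr(onplane(w,[[248,152],[302,152]],.067)),"post",fr(onplane(w,[[275,141.5]],.112)))
for n,bx in(("scene",[(190,215,70,60),(245,270,55,70),(320,240,70,60)]),("side",[(258,255,60,40),(355,230,45,60),(328,200,40,45)])):
    a=cv2.imread(f"pics/a_{n}.png",0).astype(int);b=cv2.imread(f"pics/l_{n}.png",0).astype(int)
    print(n,[float(abs(a-b)[y:y+h,x:x+v].max()) for x,y,v,h in bx])
s=bot.sense();print(s["time"],abs(s["dq"]).max(),s["wrist_force"])
job.finish_job()
E
```

```text
rear [[-0.0703  0.027 ]
 [-0.0702 -0.0268]] post [[-0.0556  0.0002]]
scene [9.0, 9.0, 10.0]
side [10.0, 11.0, 9.0]
36.3917 0.003386524253781214 [ 0.0653 -0.3674 -0.5133]
the job is handed in; nothing more can be done
```

The job was done in the order asked and handed in at 36.4 s of the 69 s allowed.

- **Lift and placing:** I gripped the long slide by its body at the balance point. The lift force of about 6.3 N matches its weight. I set it on the track with the post end away from the hood and let go; pictures showed it flat and straight there.
- **Sliding in:** I took it again by the post and slid it straight in. The force stayed at 1–3 N until contact, with the nose about 82 mm inside the mouth. It then rose to a steady 10–11 N.
- **Pressing the plunger:** I pressed about 8.3 mm past contact. The post did not visibly slip in the jaws, and there was no sharp rise in force that would mean bottoming.

**Last checks:**
- The slide lies flat and centred in the channel, with its rear edge at -70 mm and its post at -55.6 mm from the mouth.
- The short slide, jar and wrench show only picture noise against the first images.
- The gripper is open and clear of everything.

**Disagreements and limits:**
- The press depth comes from arm travel and is good to about half a millimetre. The plunger itself can't be seen.
- I unloaded the arm's push before letting go. The tool read back about 0.4 mm while doing so, so the final depth may be a few tenths of a millimetre below 8.3 mm.
- The force was still about 6 N when I opened the jaws.
- Camera estimates of the slide's position along the track differed by 2–3 mm.

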